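# Turn the salon's window sign to its moon face

### The arm

A 6-joint arm with a two-finger parallel gripper is mounted at the origin on the work surface. World frame = base frame: x ahead of the robot, y to its left, z up, the work surface at z = 0. Lengths are in m, angles in rad, forces in N, time in s.
With the tool pointing down it reaches from about 0.275 to 0.75 m from the base axis. Payload 10.2 kg.
Tool frame: the origin (TCP) lies at the very end of the fingers, on their centre line; the grasp point (between the pads) lies 19 mm behind it; x points along the fingers, z is the direction in which the jaws open and shut, and the axes are right-handed (so a half turn about x gives the same grasp; the last joint's range is limited). The gripper opens to 88 mm and grips with 3 to 60 N. Pads are 18 mm wide; open, the fingers measure 123 mm over their backs; the gripper's body (75 mm by 187 mm) begins 45 mm behind the grasp point.
Start: joints at [0.883, 0.313, 1.498, -0, 1.331, -0.223], TCP at [0.235, 0.469, 0.239] pointing down, gripper open.
Joint ranges: [-2.94, 2.94], [-0.97, 2.17], [0.19, 2.56], [-1.23, 4.37], [0.02, 3.11], [-2.88, 2.88]. Speed limits (rad/s): [2.39, 2.39, 3.01, 3.14, 3.14, 3.14].

### API

Orientations are given as a unit quaternion [w, x, y, z].
In Python, from cell import get_state, get_image, hand_in, trace gives the robot as it stands.
- The arm moves only by the shell command python3 -m inch 'ROWS'. ROWS is JSON, one flat list of numbers, 5 for each row, row after row: the opening in per cent of the stroke, from 0 (shut) to 100 (fully open), then the shift along the tool's x, y, z in m, then the turn about the tool's x in degrees. A call has 1 to 5 rows; each row shifts and turns the commanded pose from where the row before left it, along the tool's axes as they then stand; what a row does not reach is not made up. A row lasts 1/8 s, in which the tool goes at most 62.5 mm and 10.7 degrees, less where a joint would pass 70% of its speed; a pose out of reach is approached as far as the arm can. A call with a gripper value outside its range is refused whole. The fingers move at their own pace and stop on an object; the grip force is fixed at half the most. Time passes only in rows, so rows that do not move let the fingers close. It gives the time, the measured TCP pose, the force and the opening at its end, in the units of the state.
- get_state(): the state, without advancing time (a new reading comes with each control period).
- get_image(name): name is "scene" or "top"; returns a dict with "color" (400x640x3 uint8, red, green, blue), "z_map" (400x640 float32, m along the optical axis (not along the pixel's ray), 0 where there is no reading), "fx", "fy", "cx", "cy" (pixels), "k1" (the pictures are not rectified: a ray, as slopes to the right and down, at radius r is drawn at 1 + k1 r^2 times it, then the intrinsics apply), "origin" and "orientation" of the camera in the world. Camera axes: x right, y up, looking along -z (the intrinsics and any distortion apply to the point x, -y, -z); pixel columns grow to the right and rows downward; lengths in m; the calibration is good to about 2 mm. A picture is of the moment at which its call begins.
- hand_in(): hands the job in, once; it reports no verdict.
Trained networks look in a picture, given as the dict that the camera call returned (one of the last four; its "shot" number tells which), for a name from the list of things; names that differ only in an ending like _2 or _b are one class to them, and where a whole thing is asked for, a point or a joint stands for the part that bears it (a point fixed in the world has none). Each returns a list of dicts, best first, with "score" (0 to 1); they miss things now and then, are a little off and sometimes report something else, mostly with a low value. They report only what shows in the picture. A call takes as long as a camera call.
- trace(query, picture): "pixels" (400x640 bool, what is visible of it) and "uv" ([column, row] in pixels, amid what is visible of it).
The state is a dict: "time": time; "joint_positions": joint angles; "joint_velocities": joint speeds; "tau": joint torques, N m; "eef_pos": TCP position; "tool_rot": TCP orientation; "wrist_force": force on the tool from outside, world axes, zero at the start; "wrist_torque": the same for the moment, N m; "grip_width": finger opening in m.
Only numpy, scipy, OpenCV 4.12 (cv2) and the standard library are available. Lean on these libraries where they do the work, as an engineer would, in place of code of your own. Each camera call takes 0.05 s, during which the arm holds its last target. There are 200 camera calls.

### The job

The nail salon is closing: turn the wide, square-cornered swivel sign half a turn on its upright pivot, so that its crescent-moon face, which looks towards the robot now, looks out to the street (the side away from the robot) with the board in line with the long sides of its own wooden foot. Leave the smaller round-topped sign turned as it is.

Things in the scene. Friction and masses are not known exactly. Their poses are not given: they have to be found in the camera images.
- wide_sign (a joint): Angle (rad, anticlockwise from above) of the wide square-cornered wooden board, 140 wide x 80 high x 12 mm, on an upright pivot at its middle. 0: in line with its foot, sun face (disc with rays) to the street; +3.14 or -3.14: in line, moon face to the street. Starts within 0.35 of 0, turns either way to 3.8, light friction (0.03 N m), stays where left.
- wide_sign_axis (a point): Point on the wide sign's pivot axis at half board height (board 40 mm up and down from it). Axes of the fixed foot, not the board: x to the street, y along the foot (and the board at joint 0), z up. Foot 60 x 150 x 20 mm, its top 46 mm below the point, tile 66 mm below. Within 120 mm of the axis all else is lower than the board's top.
- round_sign_edge (a point): Mid-height of one side edge of the smaller round-topped wooden sign, 84 wide x 90 high x 12 mm, on a foot 60 x 110 x 20 mm; its top is 50 mm above the point. The point turns with the board, 42 mm from its upright pivot, which lies along the point's -y. It turns as easily as the wide one. Either sign may stand left or right.

How it is judged:
By the outcome, as a careful person would: the job done as asked, in the order asked, and still so for the second after the job is handed in, with the robot touching nothing.
It also fails if it takes over 35 s, if anything falls off the work surface, if the arm or the gripper's body presses on something with over 40 N, if the wrist force passes 120 N, or if a joint passes its speed limit or range.

## Working session

There is one attempt and no reset: what is moved stays moved. The work goes in short steps, Python scripts to look and compute and a shell command to move; the robot and the scene stay as the last step left them, time stands still between calls to the robot, and variables do not carry over. Pictures are saved under pics/ and viewed, about 8 in all and at most 12, crops included, and the job is handed in when it is done.

```bash
mkdir -p pics; cat > h.py <<'E'
import numpy as np, cv2
from scipy.spatial.transform import Rotation as R
from cell import get_state, get_image, trace
def rot(q): return R.from_quat([q[1],q[2],q[3],q[0]])
def cloud(im, mask=None):
    z=im["z_map"]; m=z>0
    if mask is not None: m&=mask
    v,u=np.nonzero(m); d=z[v,u]
    K=np.array([[im["fx"],0,im["cx"]],[0,im["fy"],im["cy"]],[0,0,1.]])
    p=cv2.undistortPoints(np.stack([u,v],1).astype(float)[:,None],K,np.array([im["k1"],0,0,0.]))[:,0]
    c=np.stack([p[:,0]*d,-p[:,1]*d,-d],1)
    return rot(im["orientation"]).apply(c)+im["origin"], np.stack([u,v],1)
def save(im,n): cv2.imwrite("pics/"+n,im["color"][:,:,::-1])
E
python3 - <<'E'
from h import *
for n in ("scene","top"):
    im=get_image(n); save(im,n+"0.png"); print(n,im["origin"],im["orientation"])
    for q in ("wide_sign","round_sign_edge"):
        for t in trace(q,im)[:2]:
            P,_=cloud(im,t["pixels"]); print(q,t["score"],t["uv"],len(P)); 
            if len(P): print(np.percentile(P,[2,50,98],axis=0).round(3).tolist())
s=get_state(); print(s)
E
```

```text
scene [1.09758472 0.08751546 0.75181663] [0.62474349 0.23209282 0.26221301 0.69790603]
wide_sign 0.74 [206.9, 225.4] 2034
[[0.569, -0.227, 0.035], [0.602, -0.159, 0.086], [0.627, -0.1, 0.115]]
round_sign_edge 0.78 [407.0, 200.9] 1381
[[0.436, 0.147, 0.009], [0.504, 0.18, 0.082], [0.525, 0.222, 0.124]]
top [0.43771338 0.01777468 0.90708878] [-0.70444689 -0.04199084  0.05403025  0.70645034]
wide_sign 0.74 [404.7, 173.2] 1072
[[0.563, -0.224, 0.037], [0.591, -0.163, 0.102], [0.621, -0.102, 0.118]]
round_sign_edge 0.81 [231.4, 222.2] 530
[[0.472, 0.146, 0.038], [0.497, 0.178, 0.105], [0.521, 0.209, 0.126]]
{'time': 0.3, 'joint_positions': array([ 8.82637582e-01,  3.13089357e-01,  1.49788816e+00,  4.43554020e-07,
        1.33099748e+00, -2.23411768e-01]), 'joint_velocities': array([-0.00120865, -0.00345845,  0.00040873,  0.00020843, -0.00013346,
       -0.00238876]), 'tau': array([-1.96024514e-03, -4.01732647e+01, -2.52096498e+01,  6.93054940e-02,
        3.33369838e-02, -4.39070152e-05]), 'eef_pos': array([0.23528284, 0.46926308, 0.23855234]), 'tool_rot': array([ 0.60157726, -0.37146091,  0.60183317,  0.37137369]), 'wrist_force': array([ 0.28126043, -0.13470545,  0.28456874]), 'wrist_torque': array([-0.06846939, -0.01474782, -0.02083644]), 'grip_width': 0.08758085532963274}
```

View pics/scene0.png

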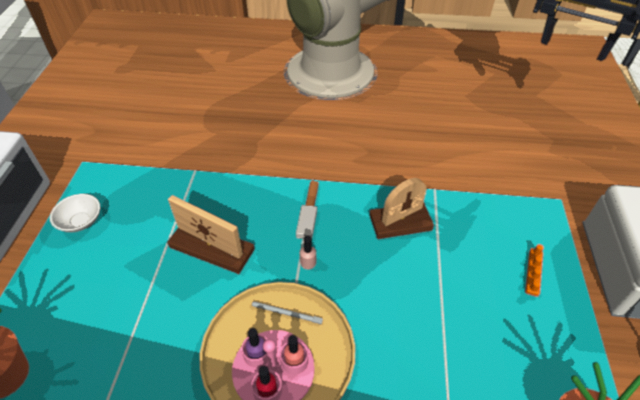

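View pics/top0.png

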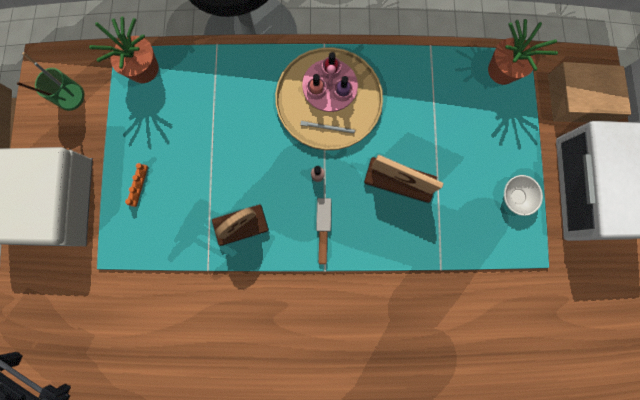

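```bash
python3 - <<'E'
from h import *
im=get_image("top")
P,uv=cloud(im)
# tops of board near wide sign
m=(P[:,2]>0.095)&(P[:,2]<0.14)&(abs(P[:,0]-0.59)<.1)&(abs(P[:,1]+.163)<.12)
Q=P[m]; print(len(Q),Q[:,2].min(),np.median(Q[:,2]),np.percentile(Q[:,2],95))
r=cv2.minAreaRect(Q[:,:2].astype(np.float32)); print("top rect",r,cv2.boxPoints(r))
# foot: z 0.03..0.05, and histogram of heights
n=(abs(P[:,0]-0.59)<.13)&(abs(P[:,1]+.163)<.13)
h,e=np.histogram(P[n,2],bins=np.arange(-.01,.2,.005)); print([(round(float(a),3),int(b)) for a,b in zip(e,h)])
for lo,hi in((.03,.055),(.015,.032)):
    k=n&(P[:,2]>lo)&(P[:,2]<hi)
    if k.sum()>10:
        r=cv2.minAreaRect(P[k,:2].astype(np.float32)); print(lo,hi,k.sum(),r,cv2.boxPoints(r).round(3).tolist())
E
```

```text
607 0.09517116519330382 0.11460314529010385 0.11753288969075143
top rect ((0.5934744477272034, -0.1648351103067398), (0.13982033729553223, 0.014826908707618713), 65.69542694091797) [[ 0.5579439  -0.2254979 ]
 [ 0.57145673 -0.23160046]
 [ 0.629005   -0.10417232]
 [ 0.61549217 -0.09806976]]
[(-0.01, 0), (-0.005, 0), (0.0, 11), (0.005, 6110), (0.01, 4928), (0.015, 319), (0.02, 102), (0.025, 677), (0.03, 349), (0.035, 24), (0.04, 28), (0.045, 30), (0.05, 39), (0.055, 43), (0.06, 39), (0.065, 40), (0.07, 47), (0.075, 38), (0.08, 39), (0.085, 46), (0.09, 40), (0.095, 45), (0.1, 53), (0.105, 48), (0.11, 197), (0.115, 264), (0.12, 0), (0.125, 0), (0.13, 0), (0.135, 0), (0.14, 0), (0.145, 0), (0.15, 0), (0.155, 0), (0.16, 0), (0.165, 0), (0.17, 0), (0.175, 0), (0.18, 0), (0.185, 0), (0.19, 0)]
0.03 0.055 470 ((0.615350604057312, -0.1373697817325592), (0.22207395732402802, 0.10742861032485962), 50.342655181884766) [[0.503000020980835, -0.1889999955892563], [0.5860000252723694, -0.25699999928474426], [0.7279999852180481, -0.0860000029206276], [0.6449999809265137, -0.017999999225139618]]
0.015 0.032 1394 ((0.6346808671951294, -0.15847453474998474), (0.2878473401069641, 0.13455842435359955), 72.60348510742188) [[0.5270000100135803, -0.2759999930858612], [0.656000018119812, -0.3160000145435333], [0.7419999837875366, -0.04100000113248825], [0.6140000224113464, -0.0010000000474974513]]
```

The scene view looks from the street. The wide sign is at about (205,225), sun face to the camera, and the round sign at about (407,200). In the top view they are at (403,175) and (240,222). Next I measure the wide sign's foot direction and its axis.

```bash
cat > foot.py <<'E'
from h import *
def fit(k, rect_c, n):
    pass
out=[]
for n,(x0,y0) in (("top",(350,140)),("scene",(155,185))):
    im=get_image(n)
    P,uv=cloud(im); 
    hsv=cv2.cvtColor(im["color"],cv2.COLOR_RGB2HSV)[uv[:,1],uv[:,0]]
    near=np.hypot(P[:,0]-.593,P[:,1]+.165)<.115
    brown=((hsv[:,0]<18)|(hsv[:,0]>170))&(hsv[:,2]<140)&(hsv[:,1]>60)
    k=near&brown&(P[:,2]>.018)&(P[:,2]<.038)
    T=P[k]; print(n,k.sum(),np.median(T[:,2]))
    r=cv2.minAreaRect(T[:,:2].astype(np.float32)); print(r,cv2.boxPoints(r).round(4).tolist())
    b=near&(P[:,2]>.1095)
    r=cv2.minAreaRect(P[b,:2].astype(np.float32)); print("board top",b.sum(),r, np.median(P[b,2]),P[b,:2].mean(0))
    c=P[b,:2]; _,_,v=np.linalg.svd(c-c.mean(0)); print("pca deg",np.degrees(np.arctan2(v[0,1],v[0,0]))%180)
    t=near&(P[:,2]<.015)&(np.hypot(P[:,0]-.593,P[:,1]+.165)>.1); print("tile",np.median(P[t,2]))
    col=im["color"].copy(); over=col.copy(); over[uv[k,1],uv[k,0]]=(255,0,255); over[uv[b,1],uv[b,0]]=(255,255,0)
    f=lambda a:cv2.resize(a[y0:y0+90,x0:x0+110],None,fx=3.6,fy=3.3,interpolation=cv2.INTER_NEAREST)
    out.append(np.hstack([f(col),f(over)]))
cv2.imwrite("pics/foot.png",np.vstack(out)[:,:,::-1])
s=get_state(); r=rot(s["tool_rot"]).as_matrix(); print(r.round(3))
E
python3 foot.py
```

```text
top 914 0.029479370924831716
((0.5942662954330444, -0.16433045268058777), (0.1478964388370514, 0.060218196362257004), 72.89928436279297) [[0.5436999797821045, -0.22619999945163727], [0.6013000011444092, -0.24390000104904175], [0.6448000073432922, -0.10249999910593033], [0.5871999859809875, -0.08479999750852585]]
board top 462 ((0.5940837264060974, -0.16513723134994507), (0.13979843258857727, 0.01275691483169794), 66.00129699707031) 0.11537223878672392 [ 0.59353773 -0.16508759]
pca deg 65.93851397374402
tile 0.009733707813784798
scene 1416 0.027317903979690583
((0.5966028571128845, -0.16303305327892303), (0.1477518081665039, 0.059519391506910324), 72.70417022705078) [[0.5461999773979187, -0.22470000386238098], [0.6031000018119812, -0.24240000545978546], [0.6470000147819519, -0.10130000114440918], [0.5902000069618225, -0.0835999995470047]]
board top 505 ((0.5953232049942017, -0.16433003544807434), (0.14064212143421173, 0.014538097195327282), 65.91049194335938) 0.11336392590331057 [ 0.59705601 -0.1622097 ]
pca deg 65.9450810605121
tile 0.00772255364470098
[[-0.    -0.894  0.448]
 [-0.     0.448  0.894]
 [-1.    -0.    -0.   ]]
```

View pics/foot.png

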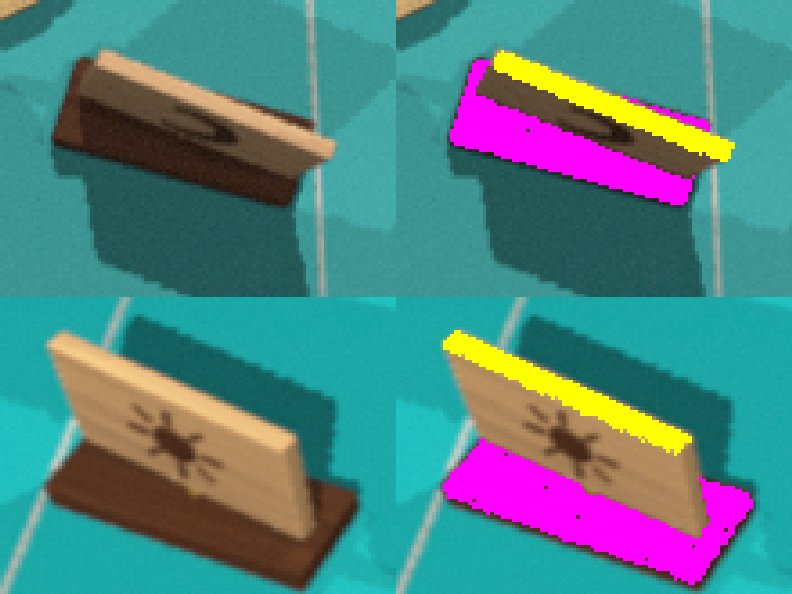

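The board's moon face is on the robot side. The foot lies at 72.8° and the board at 65.9°, so the joint is at about −0.12. The axis is at (0.5945, −0.1645), with the board top at z≈0.115 and the tile at ≈0.009, so the sizes agree with those given. For the tool, jaw yaw = j1 − j6. A half turn in one grasp only fits if I grip about 14° off the board normal, with j6≈−157°. The freely turning board then aligns to the pads, and I end at jaw yaw −17.2° (j6≈+1.7°). I move over the axis first.

```bash
python3 -m inch '[100,0,-0.0504,-0.0338,0, 100,0,-0.0504,-0.0338,0, 100,0,-0.0504,-0.0338,0, 100,0,-0.0504,-0.0338,0, 100,0,-0.0504,-0.0338,0]'; python3 -m inch '[100,0,-0.0504,-0.0338,0, 100,0,-0.0504,-0.0338,0, 100,0,-0.0504,-0.0338,0, 100,0,-0.0504,-0.0338,0, 100,0,-0.0504,-0.0338,0]'; python3 -m inch '[100,0,-0.0504,-0.0338,0, 100,0,-0.0504,-0.0338,0, 100,0,0,0,-10, 100,0,0,0,-10, 100,0,0,0,-10]'; python3 -m inch '[100,0,0,0,-10, 100,0,0,0,-10, 100,0,0,0,-10, 100,0,0,0,-10, 100,0,0,0,-8]'
cat > st.py <<'E'
from h import *
s=get_state(); M=rot(s["tool_rot"]).as_matrix()
print("t",s["time"],"pos",s["eef_pos"].round(4),"yaw",np.degrees(np.arctan2(M[1,2],M[0,2])).round(2),"down",M[:,0].round(3),"F",s["wrist_force"].round(1),"T",s["wrist_torque"].round(2),"w",round(s["grip_width"],4),"j",np.degrees(s["joint_positions"]).round(1))
d=np.array([.5945,-.1645,.085])-s["eef_pos"]; print("shift in tool axes",(M.T@d).round(4))
E
python3 st.py
```

```text
time: 1.08
eef_pos: [0.3855, 0.2035, 0.239]
tool_rot: [0.602, -0.371, 0.601, 0.371]
wrist_force: [1.2, 0.7, -0.2]
grip_width: 0.0879
time: 1.7
eef_pos: [0.5351, -0.0607, 0.2389]
tool_rot: [0.602, -0.371, 0.602, 0.371]
wrist_force: [0.3, 1.4, -0.5]
grip_width: 0.0879
time: 2.33
eef_pos: [0.5942, -0.1645, 0.2385]
tool_rot: [0.484, -0.516, 0.484, 0.516]
wrist_force: [0.4, 0.5, -0.1]
grip_width: 0.0879
time: 2.95
eef_pos: [0.5991, -0.1537, 0.2384]
tool_rot: [0.237, -0.665, 0.245, 0.665]
wrist_force: [0.8, -1.2, -0.8]
grip_width: 0.0882
t 2.95 pos [ 0.5991 -0.1537  0.2384] yaw 140.2 down [-0.005 -0.01  -1.   ] F [ 0.8 -1.2 -0.8] T [ 0.01 -0.01  0.35] w 0.0882 j [ -25.    30.1   68.    -0.7   81.9 -165.1]
shift in tool axes [ 0.1536  0.0095 -0.0029]
```

The arm has a lateral offset, so j1 is about −26° here and j6 hit its −165° stop. I back off to yaw ≈134° and recentre.

```bash
python3 -m inch '[100,0,0.0095,-0.0029,0, 100,0,0,0,6, 100,0,0,0,0]'; python3 st.py
```

```text
time: 3.32
eef_pos: [0.5969, -0.1591, 0.2385]
tool_rot: [0.272, -0.65, 0.283, 0.65]
wrist_force: [0.2, 0.4, 0.0]
grip_width: 0.088
t 3.325 pos [ 0.5969 -0.1591  0.2385] yaw 133.76 down [-0.006 -0.013 -1.   ] F [0.2 0.4 0. ] T [ 0.15  0.   -0.01] w 0.088 j [ -25.4   30.    68.2   -0.9   81.8 -159.1]
shift in tool axes [ 0.1536  0.0033 -0.0014]
```

```bash
python3 -m inch '[100,0,0.0033,-0.0014,0, 100,0.05,0,0,0, 100,0.04,0,0,0, 100,0,0,0,0]'; python3 st.py
```

```text
time: 3.82
eef_pos: [0.5939, -0.1629, 0.1463]
tool_rot: [0.272, -0.648, 0.283, 0.652]
wrist_force: [-0.4, 1.6, 0.3]
grip_width: 0.0882
t 3.825 pos [ 0.5939 -0.1629  0.1463] yaw 133.79 down [-0.011 -0.011 -1.   ] F [-0.4  1.6  0.3] T [ 0.02  0.03 -0.03] w 0.0882 j [ -25.9   34.    75.7   -0.9   70.6 -159.4]
shift in tool axes [ 0.0613 -0.0003 -0.0016]
```

```bash
python3 -m inch '[100,0.035,0,-0.0014,0, 100,0.035,0,0,0, 100,0,0,0,0]'; python3 st.py; python3 -m inch '[0,0,0,0,0, 0,0,0,0,0, 0,0,0,0,0, 0,0,0,0,0, 0,0,0,0,0]';python3 st.py
```

```text
time: 4.2
eef_pos: [0.5954, -0.1651, 0.0786]
tool_rot: [0.272, -0.65, 0.283, 0.651]
wrist_force: [-0.1, -0.8, 0.7]
grip_width: 0.0878
t 4.2 pos [ 0.5954 -0.1651  0.0786] yaw 133.78 down [-0.008 -0.013 -1.   ] F [-0.1 -0.8  0.7] T [0.03 0.04 0.02] w 0.0878 j [ -26.    38.5   79.    -1.    62.6 -159.3]
shift in tool axes [-0.0064  0.0004  0.001 ]
time: 4.82
eef_pos: [0.5957, -0.165, 0.0788]
tool_rot: [0.273, -0.65, 0.283, 0.65]
wrist_force: [-0.3, -0.2, -0.4]
grip_width: 0.0401
t 4.825 pos [ 0.5957 -0.165   0.0788] yaw 133.75 down [-0.006 -0.013 -1.   ] F [-0.3 -0.2 -0.4] T [ 0.05 -0.02 -0.01] w 0.0401 j [ -26.    38.5   79.    -1.    62.5 -159.3]
shift in tool axes [-0.0062  0.0006  0.0012]
```

```bash
python3 -m inch '[0,0,0,-0.001,0, 0,0,0,0,0, 0,0,0,0,0, 0,0,0,0,0, 0,0,0,0,0]';python3 st.py; python3 - <<'E'
from h import *
im=get_image("scene"); save(im,"grip.png")
cv2.imwrite("pics/grip.png",cv2.resize(im["color"][100:320,80:380],None,fx=2.5,fy=2.5)[:,:,::-1])
E
```

```text
time: 5.45
eef_pos: [0.5959, -0.1646, 0.0782]
tool_rot: [0.273, -0.649, 0.282, 0.651]
wrist_force: [-2.2, 5.7, -0.0]
grip_width: 0.0116
t 5.45 pos [ 0.5959 -0.1646  0.0782] yaw 133.77 down [-0.008 -0.011 -1.   ] F [-2.2  5.7 -0. ] T [0.88 0.36 0.02] w 0.0116 j [ -26.    38.6   78.9   -0.9   62.6 -159.3]
shift in tool axes [-0.0068  0.0011  0.001 ]
```

View pics/grip.png

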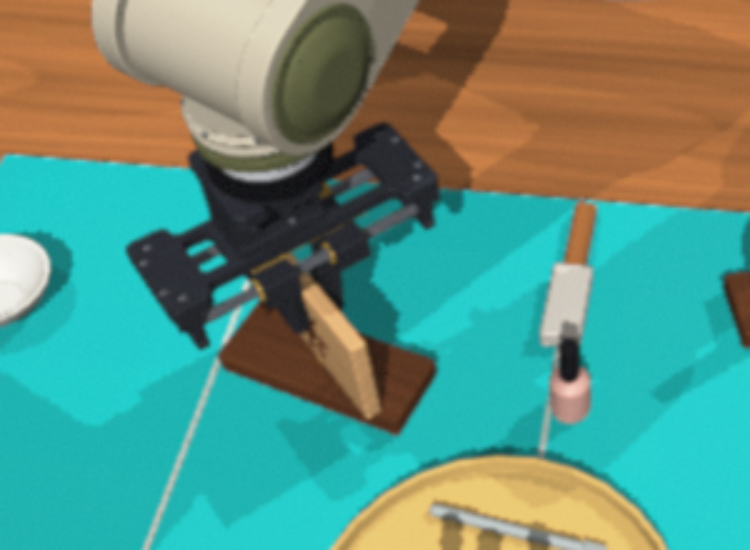

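The fingers grip the board at its middle around (315,320) in the crop, and it has swung into line with the pads (width 11.6 mm, side force 6 N). I turn clockwise now.

```bash
python3 -m inch '[0,0,0,0,8, 0,0,0,0,8, 0,0,0,0,8, 0,0,0,0,8, 0,0,0,0,8]';python3 st.py; python3 -m inch '[0,0,0,0,8, 0,0,0,0,8, 0,0,0,0,8, 0,0,0,0,8, 0,0,0,0,0]';python3 st.py
```

```text
time: 6.12
eef_pos: [0.5961, -0.1649, 0.0782]
tool_rot: [-0.48, 0.516, -0.489, -0.514]
wrist_force: [-1.2, 2.2, -0.5]
grip_width: 0.0119
t 6.125 pos [ 0.5961 -0.1649  0.0782] yaw 93.49 down [-0.007 -0.012 -1.   ] F [-1.2  2.2 -0.5] T [0.75 0.13 0.  ] w 0.0119 j [ -26.    38.6   78.9   -0.9   62.6 -119.1]
shift in tool axes [-0.0068  0.0016  0.0004]
time: 6.75
eef_pos: [0.596, -0.1652, 0.0782]
tool_rot: [0.602, -0.365, 0.611, 0.361]
wrist_force: [-0.9, 2.0, -1.6]
grip_width: 0.0115
t 6.75 pos [ 0.596  -0.1652  0.0782] yaw 61.81 down [-0.007 -0.012 -1.   ] F [-0.9  2.  -1.6] T [0.74 0.23 0.03] w 0.0115 j [-26.   38.6  78.9  -0.9  62.6 -87.4]
shift in tool axes [-0.0068  0.0017 -0.0002]
```

Forces stay small, so 79° remains.

```bash
python3 -m inch '[0,0,0,0,8, 0,0,0,0,8, 0,0,0,0,8, 0,0,0,0,8, 0,0,0,0,8]';python3 st.py; python3 -m inch '[0,0,0,0,8, 0,0,0,0,8, 0,0,0,0,8, 0,0,0,0,8, 0,0,0,0,7]';python3 st.py
```

```text
time: 7.38
eef_pos: [0.5958, -0.1655, 0.0782]
tool_rot: [0.691, -0.137, 0.698, 0.129]
wrist_force: [-3.2, 1.0, -1.5]
grip_width: 0.0118
t 7.375 pos [ 0.5958 -0.1655  0.0782] yaw 21.68 down [-0.008 -0.013 -1.   ] F [-3.2  1.  -1.5] T [0.41 0.46 0.02] w 0.0118 j [-26.   38.6  78.9  -1.   62.6 -47.3]
shift in tool axes [-0.0068  0.0013 -0.0009]
time: 8.0
eef_pos: [0.5954, -0.1655, 0.0782]
tool_rot: [0.697, 0.101, 0.702, -0.111]
wrist_force: [-6.3, 1.6, 0.3]
grip_width: 0.0118
t 8.0 pos [ 0.5954 -0.1655  0.0782] yaw -17.3 down [-0.009 -0.013 -1.   ] F [-6.3  1.6  0.3] T [0.48 0.93 0.06] w 0.0118 j [-26.   38.6  78.9  -1.   62.6  -8.3]
shift in tool axes [-0.0068  0.0006 -0.0012]
```

```bash
python3 -m inch '[60,0,0,0,0, 60,0,0,0,0, 60,0,0,0,0, 60,0,0,0,0, 60,0,0,0,0]'; python3 -m inch '[60,-0.03,0,0,0, 60,-0.05,0,0,0, 60,-0.06,0,0,0, 60,0,0.06,0,0, 60,0,0.06,0,0]';python3 -m inch '[60,0,0.06,0,0, 60,0,0.06,0,0, 60,0,0.06,0,0, 60,0,0,0,0]';python3 st.py; sed -i 's/foot.png/foot2.png/' foot.py; python3 foot.py
```

```text
time: 8.62
eef_pos: [0.5965, -0.1657, 0.0787]
tool_rot: [0.698, 0.101, 0.7, -0.111]
wrist_force: [1.3, -0.0, 0.5]
grip_width: 0.0529
time: 9.25
eef_pos: [0.6333, -0.0483, 0.2177]
tool_rot: [0.698, 0.101, 0.7, -0.112]
wrist_force: [0.6, 0.0, -1.0]
grip_width: 0.0527
time: 9.75
eef_pos: [0.6863, 0.1267, 0.2133]
tool_rot: [0.698, 0.099, 0.701, -0.109]
wrist_force: [-1.4, -0.4, 0.4]
grip_width: 0.0529
t 9.75 pos [0.6863 0.1267 0.2133] yaw -16.95 down [-0.007 -0.013 -1.   ] F [-1.4 -0.4  0.4] T [-0.08  0.14 -0.04] w 0.0529 j [ 1.1 42.4 51.2 -0.7 86.8 18.1]
shift in tool axes [ 0.1327 -0.3035 -0.0025]
top 878 0.02956408776213515
((0.5946306586265564, -0.16425186395645142), (0.14730726182460785, 0.060333892703056335), 72.75057983398438) [[0.5440000295639038, -0.225600004196167], [0.6015999913215637, -0.2434999942779541], [0.6452999711036682, -0.10289999842643738], [0.5877000093460083, -0.08500000089406967]]
board top 456 ((0.5944066643714905, -0.1651696413755417), (0.13930244743824005, 0.013393934816122055), 72.40333557128906) 0.11538408169902509 [ 0.59355427 -0.16520477]
pca deg 72.30703420514509
tile 0.00971186668082219
scene 1391 0.027257555559411673
((0.5972014665603638, -0.16314351558685303), (0.1477956920862198, 0.05852110683917999), 73.37483215332031) [[0.5479999780654907, -0.225600004196167], [0.6040999889373779, -0.24230000376701355], [0.646399974822998, -0.1006999984383583], [0.5903000235557556, -0.08399999886751175]]
board top 514 ((0.5949733257293701, -0.16465988755226135), (0.14085006713867188, 0.014370322227478027), 72.13986206054688) 0.11325377137735398 [ 0.59680487 -0.16222776]
pca deg 72.37203311004193
tile 0.007739709705727904
[[-0.006  0.296  0.955]
 [-0.014  0.955 -0.296]
 [-1.    -0.015 -0.002]]
```

View pics/foot2.png

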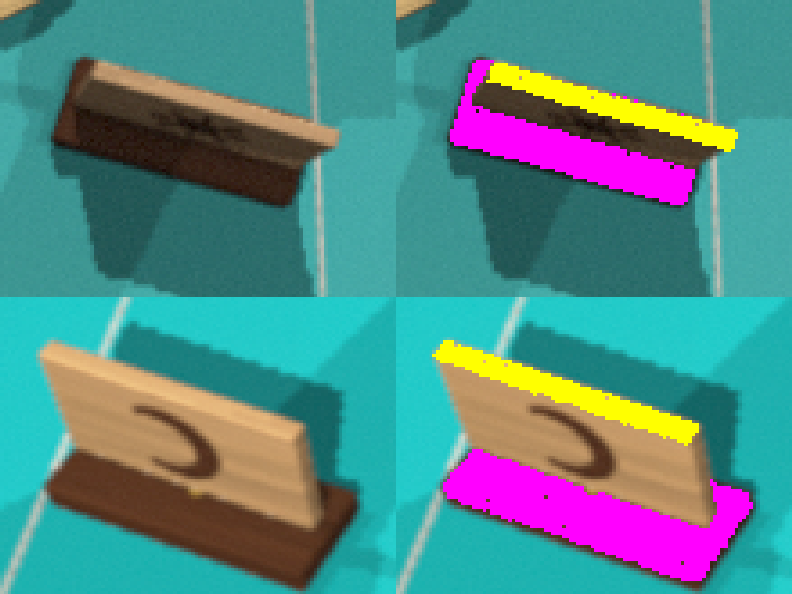

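The moon face now looks to the street. The board is at 72.3° against 72.8° for the foot, about 0.5° apart. I check the round sign, then hand in.

```bash
python3 -m inch '[60,0,0,0,0, 60,0,0,0,0]'; python3 - <<'E'
from h import *
im=get_image("scene")
for t in trace("round_sign_edge",im)[:1]:
    P,_=cloud(im,t["pixels"]); print(t["score"],t["uv"],np.percentile(P,[2,50,98],axis=0).round(3).tolist())
s=get_state(); print(s["time"],s["wrist_force"].round(1),abs(s["joint_velocities"]).max())
from cell import hand_in
print(hand_in())
E
```

```text
time: 10.1
eef_pos: [0.6862, 0.1213, 0.2146]
tool_rot: [0.698, 0.102, 0.7, -0.112]
wrist_force: [0.2, -0.2, 0.2]
grip_width: 0.0528
0.64 [415.7, 198.1] [[0.4, 0.166, 0.007], [0.491, 0.199, 0.073], [0.663, 0.234, 0.288]]
10.2 [ 0.1 -0.3  0.3] 0.006808635526748853
the job is handed in; nothing more can be done
None
```

I gripped the wide sign at its pivot, turned it half a turn clockwise, let go and moved clear. The job was handed in at about 10 s.

- **Wide sign:** The last pictures show the moon face to the street. The board was at about 72.3–72.4°; the foot measured 72.8° from above and 73.4° from the scene camera, so they agree to within 0.5–1°.
- **Forces:** Wrist force readings during the job stayed under about 7 N. At hand-in the arm was still and touching nothing.
- **Round sign:** The arm passed well above it and no contact showed. My last check could not confirm its angle, because the gripper partly hid it and its measured points included the arm (score 0.64). That it was left as it was rests on the path taken, not on a measurement.

The last joint hit its range stop once while I was lining up the gripper, so I backed off about 6° and recentred.

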